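# Release the sleeves from the gravity rack

### The job

Two gravity racks stand on the picking counter; one holds two plain straight sleeves behind its gate, the other two waisted spools. With your fingertips press down the plate on the near end of the rocking lever of the sleeves' rack and keep it down until both sleeves have rolled out past the lifted gate into the pick-up pocket, then let go so that the gate drops shut behind them. Grasp nothing, do not touch or lift the parts themselves, and leave the spools' lever and everything else on the counter alone.

Things in the scene. Friction and masses are not known exactly. Their poses are not given: they have to be found in the camera images.
- rack_a: fixed sheet-metal rack with an open-topped lane 60 mm wide inside. Origin on the table under the lane's middle line; x runs downhill along the lane, away from the robot (within 0.3 rad), y left, z up. The lane floor falls 8 degrees, 75 mm up at x = 0, from x = -138 to the end wall at x = 216 mm. The gate hangs at x = 60 mm. Holds the sleeves.
- plate_a (a point): top centre of the press plate on the robot-side end of rack_a's lever: flat steel, 44 mm along the rack x 40 mm across, 5 mm thick, 149 mm above the table at rest, left of the lane (rack x = -166, y = 68 mm). It goes down almost straight: 39 mm for 0.34 rad, 48 mm to the stop. Nothing is under it. Axes as the rack's at rest
- lever_a (a joint): rocking lever of rack_a (rad): 0 = rest, gate down; grows as the press plate goes down and the gate rises; stop at 0.42. Above 0.30 the gate clears the parts. A spring (about 2 N at the plate at rest, 4 to 5 N at the stop) returns it to 0 when let go. It runs outside the left lane wall; pivot along y at rack x = -50, y = 47, z = 125 mm
- rack_b: fixed sheet-metal rack with an open-topped lane 60 mm wide inside. Origin on the table under the lane's middle line; x runs downhill along the lane, away from the robot (within 0.3 rad), y left, z up. The lane floor falls 8 degrees, 75 mm up at x = 0, from x = -138 to the end wall at x = 216 mm. The gate hangs at x = 60 mm. Holds the spools.
- plate_b (a point): top centre of the press plate on the robot-side end of rack_b's lever: flat steel, 44 mm along the rack x 40 mm across, 5 mm thick, 149 mm above the table at rest, left of the lane (rack x = -166, y = 68 mm). It goes down almost straight: 39 mm for 0.34 rad, 48 mm to the stop. Nothing is under it. Axes as the rack's at rest
- lever_b (a joint): rocking lever of rack_b (rad): 0 = rest, gate down; grows as the press plate goes down and the gate rises; stop at 0.42. Above 0.30 the gate clears the parts. A spring (about 2 N at the plate at rest, 4 to 5 N at the stop) returns it to 0 when let go. It runs outside the left lane wall; pivot along y at rack x = -50, y = 47, z = 125 mm
- sleeve1: plain steel sleeve: straight cylinder 36 mm across, 56 mm long, lying across the lane of rack a, free to roll; first behind the gate. Origin at its centre, y along its axis.
- spool1: steel spool: two 36 mm end flanges on a thin 16 mm waist, 56 mm long, lying across the lane of rack b, first behind the gate. Origin at its centre, y along its axis.
- sleeve2: plain steel sleeve: straight cylinder 36 mm across, 56 mm long, lying across the lane of rack a, free to roll; behind the first. Origin at its centre, y along its axis.
- spool2: steel spool: two 36 mm end flanges on a thin 16 mm waist, 56 mm long, lying across the lane of rack b, behind the first. Origin at its centre, y along its axis.
- carton: bystander, to be left alone: plain cardboard carton 55 x 42 x 50 mm, origin at its underside
- jar: bystander, to be left alone: jar with a cap, 48 mm across, 60 mm high, origin at its underside
- tape: bystander, to be left alone: roll of tape lying flat, 60 mm across, 24 mm high, origin at its underside
- long_carton: bystander, to be left alone: long carton 90 x 50 x 40 mm, origin at its underside
- screwdriver: bystander, to be left alone: screwdriver lying on the table, origin at its underside
- wrench: bystander, to be left alone: wrench lying on the table, origin at its underside
- can: bystander, to be left alone: can 52 mm across, 80 mm high, origin at its underside

How it is judged (in metres and radians):
On the way, in this order (a step that is already met when the one before it is completed fails the run):
1. the sleeves' gate is lifted by the lever (more than 0.2 rad) (value of joint lever_a above 0.2 rad), for 0.1 s.
2. both sleeves are in the pocket beyond the gate (x of sleeve1 in the frame of rack_a between 0.125 and 0.22 m and y of sleeve1 in the frame of rack_a between -0.03 and 0.03 m and z of sleeve1 in the frame of rack_a between 0.045 and 0.1 m and x of sleeve2 in the frame of rack_a between 0.125 and 0.22 m and y of sleeve2 in the frame of rack_a between -0.03 and 0.03 m and z of sleeve2 in the frame of rack_a between 0.045 and 0.1 m), for 0.2 s.
At the end, for the whole second after the job is handed in: Both sleeves lie at rest (below 0.03 m/s) in the pocket of rack a, more than 125 mm downhill of its origin and between its walls; both levers are back within 0.05 rad of rest; both spools are still behind their gate (all of step 2 and x of each of spool1, spool2 in the frame of rack_b below 0.055 m and value of joint each of lever_a, lever_b below 0.05 rad and linear speed of each of sleeve1, sleeve2 below 0.03 m/s); the robot touches nothing.
It fails at once if the robot touches a sleeve or spool (contact force between any of the fingers, the arm and sleeve1 above 0.5 N or contact force between any of the fingers, the arm and sleeve2 above 0.5 N or contact force between any of the fingers, the arm and spool1 above 0.5 N or contact force between any of the fingers, the arm and spool2 above 0.5 N).
It fails at once if a sleeve or spool is lifted out of its lane (height (world z) of any of sleeve1, sleeve2, spool1, spool2 above 0.15 m).
It fails at once if the lever of the spools' rack is pressed (more than 0.1 rad) (value of joint lever_b above 0.1 rad).
It fails at once if a bystander is moved by more than 20 mm (distance of any of carton, jar, tape, long_carton, screwdriver, wrench, can from where it was at the start of the episode above 0.02 m).
It also fails if it takes over 32 s, if anything falls off the work surface, if the arm or the gripper's body presses on something with over 40 N, if the wrist force passes 120 N, or if a joint passes its speed limit or range.

### The arm

A 6-joint arm with a two-finger parallel gripper is mounted at the origin on the work surface. World frame = base frame: x ahead of the robot, y to its left, z up, the work surface at z = 0. Lengths are in mm, angles in rad, forces in N, time in s.
With the tool pointing down it reaches from about 350 to 975 mm from the base axis. Payload 7.1 kg.
Tool frame: the origin (TCP) lies at the very end of the fingers, on their centre line; the grasp point (between the pads) lies 19 mm behind it; x points along the fingers, z is the direction in which the jaws open and shut, and the axes are right-handed (so a half turn about x gives the same grasp; the last joint's range is limited). The gripper opens to 88 mm and grips with 3 to 60 N. Pads are 20 mm wide; open, the fingers measure 115 mm over their backs; the gripper's body (75 mm by 178 mm) begins 61 mm behind the grasp point.
Start: joints at [1.209, 0.423, 1.63, -0, 1.089, -0.019], TCP at [210.046, 588.63, 222.675] pointing down, gripper open.
Joint ranges: [-3, 3], [-0.9, 2.11], [0.09, 2.58], [-1.31, 4.45], [0.11, 2.69], [-2.54, 2.54]. Speed limits (rad/s): [2.39, 2.39, 3.01, 3.14, 3.14, 3.14].

### API

Orientations are given as a rotation vector (axis times angle).
In Python, from workcell import * gives the robot as it stands.
- The arm moves only by the shell command python3 -m crank 'ROWS'. ROWS is JSON, a list of rows, each a list of 3 entries, a list of its own where there are three numbers: the shift along the tool's x, y, z in cm, then the turn, a rotation vector about the tool's x, y, z in degrees, then the finger opening in cm, from 0 to 8.78. In form: [[[dx, dy, dz], [rx, ry, rz], claw], ...]. A call has 1 to 5 rows; each row shifts and turns the commanded pose from where the row before left it, along the tool's axes as they then stand; what a row does not reach is not made up. A row lasts 1/8 s, in which the tool goes at most 62.5 mm and 10.7 degrees, less where a joint would pass 70% of its speed; a pose out of reach is approached as far as the arm can. A call with a gripper value outside its range is refused whole. The fingers move at their own pace and stop on an object; the grip force is fixed at half the most. Time passes only in rows, so rows that do not move let the fingers close. It gives the time, the measured TCP pose, the force and the opening at its end, in the units of the state.
- get_obs(): the state, without advancing time (a new reading comes with each control period).
- get_image(name): name is "scene" or "side" or "wrist"; returns a dict with "pixels" (400x640x3 uint8, red, green, blue), "mtx" (3x3 intrinsics, pixels), "view" (4x4, takes a point from world to camera coordinates). Camera axes: x right, y down, z forward; pixel columns grow to the right and rows downward; lengths in mm; the calibration is good to about 2 mm. A picture is of the moment at which its call begins. There is no depth.
- close_job(): hands the job in, once; it reports no verdict.
The state is a dict: "t": time; "qpos": joint angles; "qvel": joint speeds; "joint_torque": joint torques, N m; "ee_pos": TCP position; "orientation": TCP orientation; "ft_force": force on the tool from outside, world axes, zero at the start; "moment": the same for the moment, N m; "width": finger opening in mm.
Only numpy, scipy, OpenCV 4.12 (cv2) and the standard library are available. Lean on these libraries where they do the work, as an engineer would, in place of code of your own. Each camera call takes 0.05 s, during which the arm holds its last target.

## Working session

There is one attempt and no reset: what is moved stays moved. The work goes in short steps, Python scripts to look and compute and a shell command to move; the robot and the scene stay as the last step left them, time stands still between calls to the robot, and variables do not carry over. Pictures are saved under pics/ and viewed, and the job is handed in when it is done.

```bash
mkdir -p pics; ls; python3 - <<'E'
from workcell import *
import cv2
for n in ["scene","side","wrist"]:
    d=get_image(n); cv2.imwrite(f"pics/{n}0.png",cv2.cvtColor(d["pixels"],cv2.COLOR_RGB2BGR))
    import pickle; pickle.dump(d,open(f"pics/{n}0.pkl","wb"))
    print(n,d["mtx"].round(1).tolist(),d["view"].round(3).tolist())
o=get_obs();print({k:(v if not hasattr(v,'round') else v.round(3) if not isinstance(v,float) else v) for k,v in o.items()})
E
```

```text
pics
scene [[365.8, 0.0, 321.1], [0.0, 365.8, 200.2], [0.0, 0.0, 1.0]] [[0.682, 0.731, -0.019, -423.98], [0.519, -0.503, -0.691, -209.884], [-0.515, 0.462, -0.722, 1413.705], [0.0, 0.0, 0.0, 1.0]]
side [[408.5, 0.0, 316.6], [0.0, 408.5, 194.5], [0.0, 0.0, 1.0]] [[0.981, -0.191, -0.018, -604.533], [-0.119, -0.535, -0.836, 169.18], [0.15, 0.823, -0.548, 1107.145], [0.0, 0.0, 0.0, 1.0]]
wrist [[282.1, 0.0, 322.8], [0.0, 282.1, 203.3], [0.0, 0.0, 1.0]] [[0.337, 0.942, -0.002, -625.198], [0.908, -0.324, 0.265, -33.762], [0.249, -0.091, -0.964, 390.807], [0.0, 0.0, 0.0, 1.0]]
{'t': 0.15, 'qpos': array([ 1.209,  0.424,  1.63 , -0.   ,  1.089, -0.019]), 'qvel': array([ 0.001, -0.002, -0.003, -0.001,  0.001, -0.   ]), 'joint_torque': array([ 0.0000e+00, -5.4499e+01, -2.7392e+01,  6.4000e-02,  2.1000e-02,
       -0.0000e+00]), 'ee_pos': array([209.927, 588.236, 222.076]), 'orientation': array([-0.954,  1.353,  0.953]), 'ft_force': array([ 0.433,  0.167, -1.337]), 'moment': array([-0.03 , -0.028, -0.013]), 'width': 87.5900672885377}
```

View pics/scene0.png

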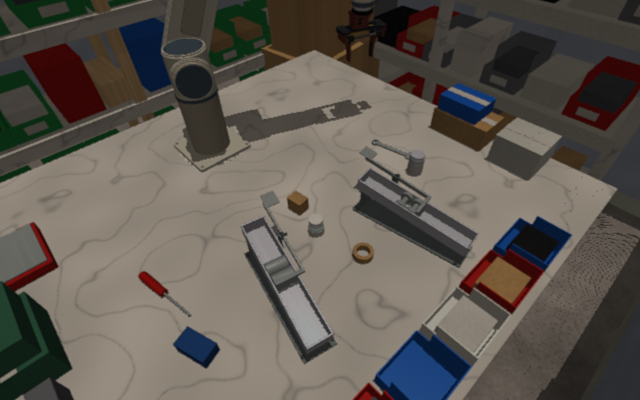

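View pics/side0.png

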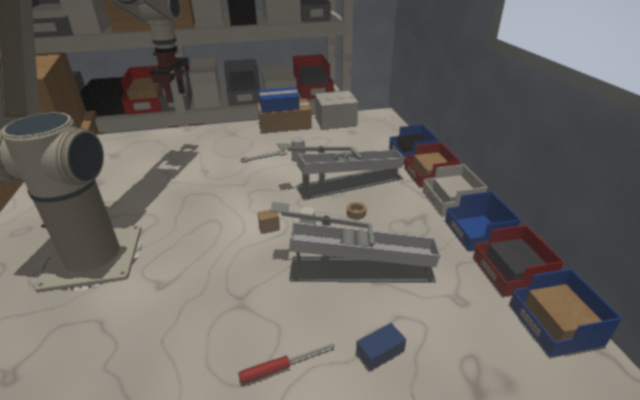

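View pics/wrist0.png

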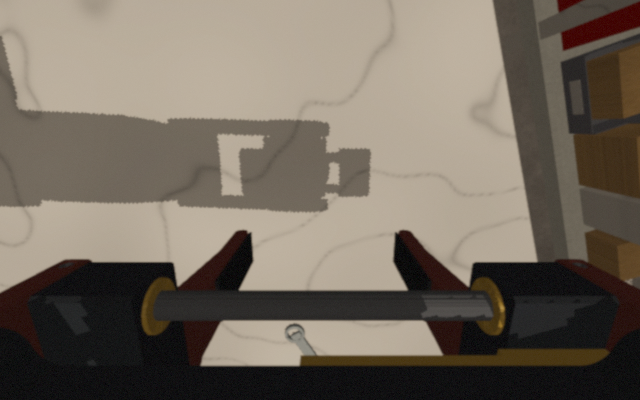

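The scene shows two racks, one around (285,285) and one around (415,215), with their plates near (270,199) and (368,153). I'll zoom in to see which parts each rack holds.

```bash
python3 - <<'E'
import cv2
a=cv2.imread("pics/scene0.png"); b=cv2.imread("pics/side0.png")
def z(im,x,y,w,h,f,n): cv2.imwrite(n,cv2.resize(im[y:y+h,x:x+w],None,fx=f,fy=f,interpolation=cv2.INTER_CUBIC))
z(a,230,140,260,140,3,"pics/z1.png")
z(a,230,180,130,110,5,"pics/z1b.png")
z(a,345,140,130,100,6,"pics/z1c.png")
z(b,260,130,190,150,4,"pics/z2.png")
E
```

```text
(no output)
```

View pics/z1b.png

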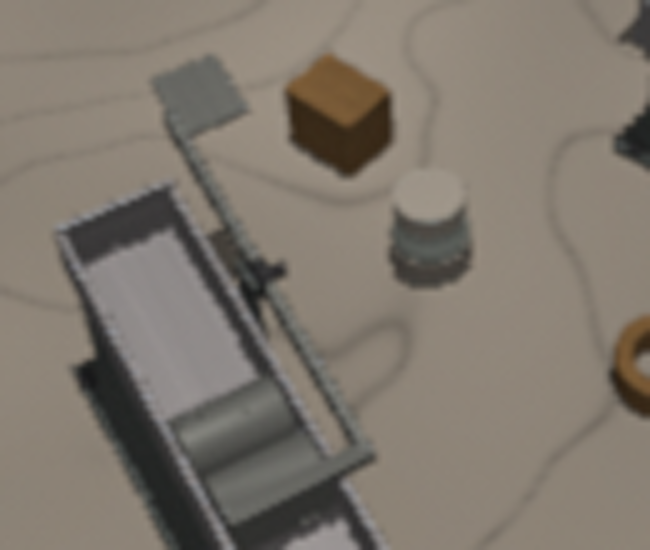

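View pics/z1c.png

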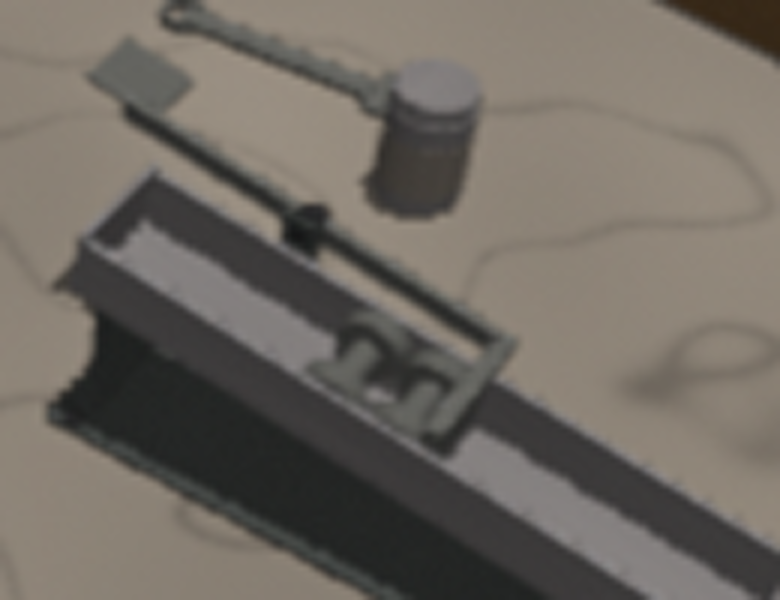

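View pics/z2.png

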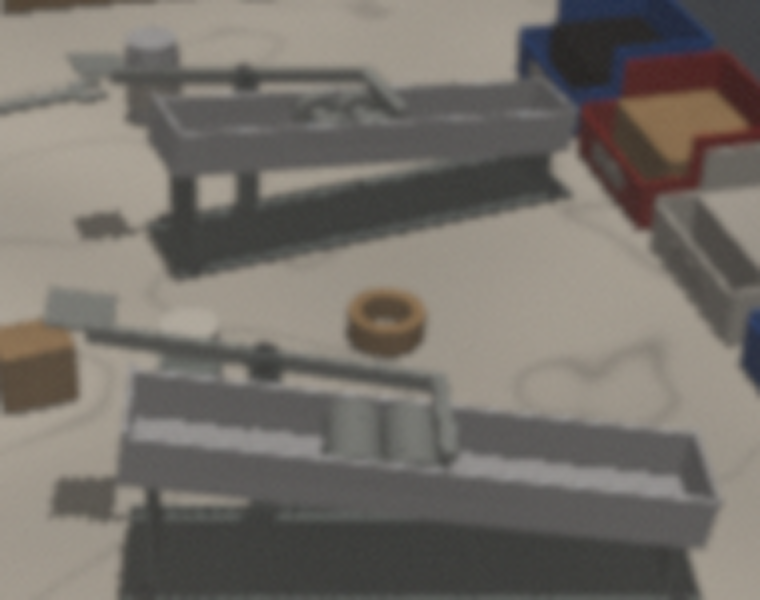

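The scene view's left rack holds two plain cylinders, so it is rack_a; the other rack holds the waisted spools. I'll locate rack_a's plate by casting rays from both views at z=149. The carton next to the plate needs measuring too.

```bash
cat > h.py <<'E'
import numpy as np, pickle
def ray(d,uv,z):
    V=d["view"];R=V[:3,:3];c=-R.T@V[:3,3]
    r=R.T@np.linalg.inv(d["mtx"])@np.array([uv[0],uv[1],1.]);return c+r*(z-c[2])/r[2]
def ld(n): return pickle.load(open(f"pics/{n}.pkl","rb"))
E
python3 - <<'E'
from h import *
s,e=ld("scene0"),ld("side0")
P=np.array([ray(s,(230+x/5,180+y/5),149) for x,y in [(152,80),(210,57),(247,103),(185,138)]]);print(P.round(0),P.mean(0))
Q=np.array([ray(e,(260+x/4,130+y/4),149) for x,y in [(50,288),(117,293),(115,328),(43,322)]]);print(Q.round(0),Q.mean(0))
# rack top edges -> direction; lane walls' near end top (zoom scene), and lever bar
for n,pt,z in [("pivot",(262,278),125),("leverend",(362,452),125)]: print(n,ray(s,(230+pt[0]/5,180+pt[1]/5),z).round(0))
for n,pt,z in [("pivot",(265,360),125),("leverend",(440,380),125)]: print(n,ray(e,(260+pt[0]/4,130+pt[1]/4),z).round(0))
for n,pts in [("carton top",[(325,55),(393,97),(350,135),(286,95)])]:
    print(n,[ray(s,(230+x/5,180+y/5),50).round(0).tolist() for x,y in pts])
print("jar top",ray(s,(230+428/5,180+195/5),60).round(0))
from scipy.spatial.transform import Rotation as R
print(R.from_rotvec([-0.954,1.353,0.953]).as_matrix().round(3))
E
```

```text
[[ 485.  -98.  149.]
 [ 493.  -64.  149.]
 [ 536.  -72.  149.]
 [ 533. -112.  149.]] [511.61209722 -86.50040172 149.        ]
[[ 491.  -62.  149.]
 [ 533.  -77.  149.]
 [ 526. -115.  149.]
 [ 483.  -99.  149.]] [508.3597714  -88.24848458 149.        ]
pivot [ 619. -132.  125.]
leverend [ 734. -163.  125.]
pivot [ 616. -136.  125.]
leverend [ 717. -178.  125.]
carton top [[456.0, 43.0, 50.0], [513.0, 49.0, 50.0], [519.0, 9.0, 50.0], [466.0, 2.0, 50.0]]
jar top [594.   5.  60.]
[[-0.    -0.942  0.336]
 [-0.001  0.336  0.942]
 [-1.     0.    -0.001]]
```

Both views put the plate centre at about (510, -87), with rack_a's yaw near -0.25. The carton (y ≥ 2, 50 mm high) is clear. I'll carry the tool over at its current height and close the fingers on the way.

```bash
python3 -m crank '[[[0,-2,-2.1],[0,0,0],0],[[0,-4.2,-4.4],[0,0,0],0],[[0,-4.2,-4.4],[0,0,0],0],[[0,-4.2,-4.4],[0,0,0],0],[[0,-4.2,-4.4],[0,0,0],0]]'
python3 -m crank '[[[0,-4.2,-4.4],[0,0,0],0],[[0,-4.2,-4.4],[0,0,0],0],[[0,-4.2,-4.4],[0,0,0],0],[[0,-4.2,-4.4],[0,0,0],0],[[0,-4.2,-4.4],[0,0,0],0]]'
```

```text
t: 0.78
ee_pos: [321.3, 338.1, 222.6]
orientation: [-0.954, 1.352, 0.953]
ft_force: [1.2, 0.1, 0.2]
width: 41.5
t: 1.4
ee_pos: [445.2, 60.2, 222.8]
orientation: [-0.953, 1.352, 0.953]
ft_force: [0.2, 0.5, -0.2]
width: 0.3
```

```bash
python3 -m crank '[[[0,-4.2,-4.4],[0,0,0],0],[[0,-4.2,-4.4],[0,0,0],0],[[0,-2.0,-2.2],[0,0,0],0],[[2,-0.6,-0.6],[0,0,0],0],[[2,0,0],[0,0,0],0]]'
python3 -m crank '[[[0,0,0],[0,0,0],0]]'
python3 - <<'E'
from workcell import *
import cv2,pickle
for n in ["scene","side","wrist"]:
    d=get_image(n); pickle.dump(d,open(f"pics/{n}1.pkl","wb"))
    im=cv2.cvtColor(d["pixels"],cv2.COLOR_RGB2BGR)
    if n=="scene": im=cv2.resize(im[140:270,220:350],None,fx=4,fy=4)
    if n=="side": im=cv2.resize(im[130:270,240:400],None,fx=4,fy=4)
    cv2.imwrite(f"pics/{n}1.png",im)
print(get_obs()["ee_pos"])
E
```

```text
t: 2.02
ee_pos: [509.7, -85.1, 182.1]
orientation: [-0.952, 1.352, 0.951]
ft_force: [0.2, -0.6, 0.2]
width: 0.8
t: 2.15
ee_pos: [508.1, -84.1, 181.3]
orientation: [-0.951, 1.355, 0.955]
ft_force: [0.0, -0.7, 0.0]
width: 0.5
[509.70767875 -84.01457115 183.3476174 ]
```

View pics/scene1.png

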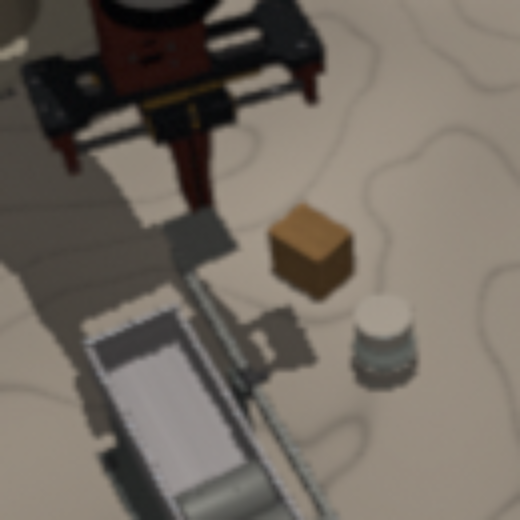

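View pics/wrist1.png

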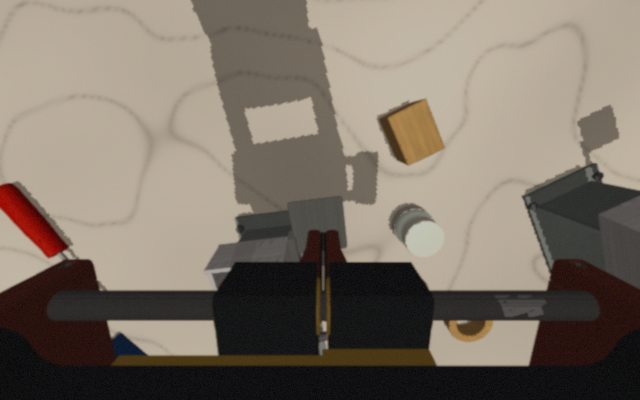

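View pics/side1.png

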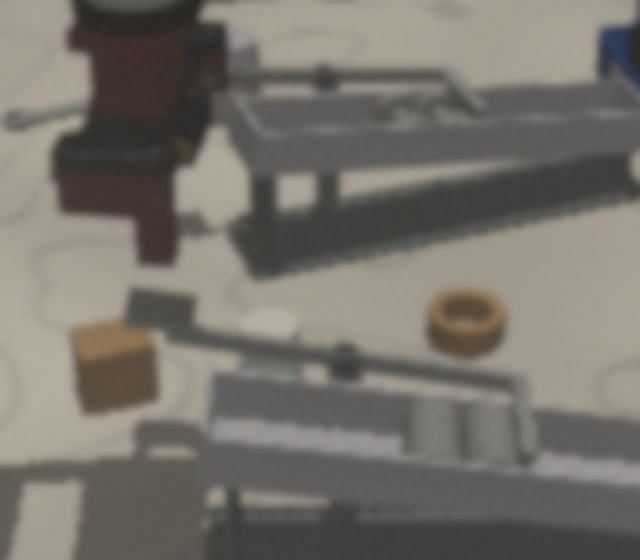

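The closed fingertips (side view near (155,262), scene view near (200,208)) sit directly above the plate, and nothing else is close. I'll go down to contact and press.

```bash
python3 -m crank '[[[1.5,0,0],[0,0,0],0],[[1.3,0,0],[0,0,0],0],[[0.8,0,0],[0,0,0],0],[[0.8,0,0],[0,0,0],0],[[0,0,0],[0,0,0],0]]'
```

```text
t: 2.92
ee_pos: [509.2, -84.1, 138.0]
orientation: [-0.953, 1.353, 0.954]
ft_force: [1.1, 0.7, 0.3]
width: 0.2
```

```bash
cat > look.py <<'E'
from workcell import *
import cv2,sys
k=sys.argv[1]
a=cv2.cvtColor(get_image("scene")["pixels"],cv2.COLOR_RGB2BGR)[150:365,220:350]
b=cv2.cvtColor(get_image("side")["pixels"],cv2.COLOR_RGB2BGR)[150:290,250:450]
a=cv2.resize(a,None,fx=2.6,fy=2.6,interpolation=2);b=cv2.resize(b,None,fx=2.3,fy=2.3,interpolation=2)
import numpy as np
o=np.zeros((560,800,3),np.uint8);o[:a.shape[0],:a.shape[1]]=a[:560];o[:b.shape[0],340:340+b.shape[1]]=b[:,:460]
cv2.imwrite(f"pics/l{k}.png",o); s=get_obs(); print(s["t"],s["ee_pos"],s["ft_force"])
E
python3 look.py 1
```

```text
3.025 [509.56456545 -84.16069774 138.65834038] [-0.89632508 -0.07196383 -0.16082538]
```

View pics/l1.png

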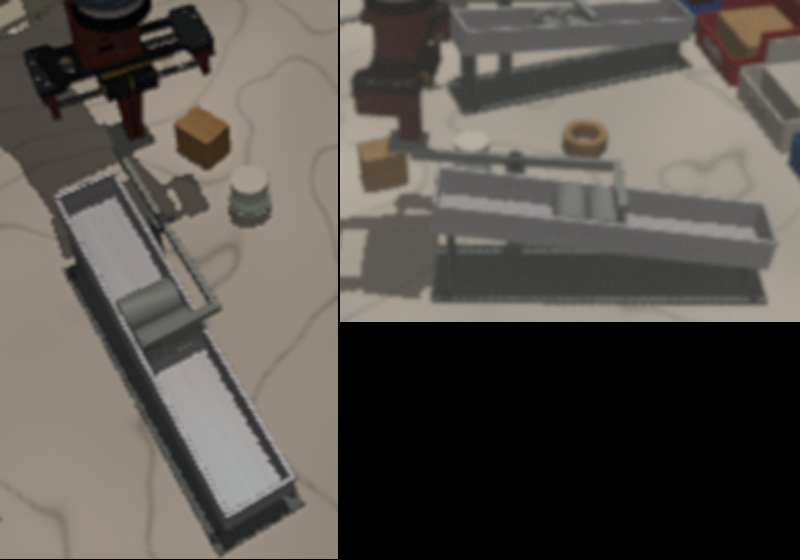

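The side view shows the lever tilting under the fingertips, so contact is made, although the force reading is still within noise. I'll press on to z≈107 (about 0.36 rad) and hold.

```bash
python3 -m crank '[[[0.8,0,0],[0,0,0],0],[[0.8,0,0],[0,0,0],0],[[0.8,0,0],[0,0,0],0],[[0.7,0,0],[0,0,0],0],[[0,0,0],[0,0,0],0]]'
python3 -m crank '[[[0,0,0],[0,0,0],0],[[0,0,0],[0,0,0],0],[[0,0,0],[0,0,0],0],[[0,0,0],[0,0,0],0],[[0,0,0],[0,0,0],0]]'; python3 look.py 2
```

```text
t: 3.65
ee_pos: [509.9, -84.2, 107.4]
orientation: [-0.953, 1.352, 0.952]
ft_force: [1.9, -1.2, 4.2]
width: 0.7
t: 4.28
ee_pos: [509.8, -84.2, 108.0]
orientation: [-0.954, 1.351, 0.952]
ft_force: [2.4, -0.6, 5.5]
width: 0.5
4.375 [509.81327896 -84.19014399 108.01429449] [ 2.67198673 -0.76726364  4.25249543]
```

View pics/l2.png

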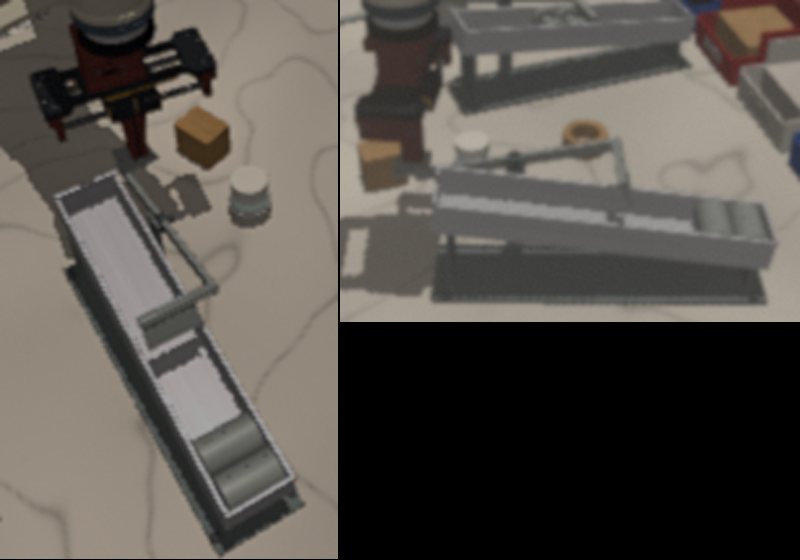

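The gate is lifted and both sleeves lie against the end wall (side view near (710,217) and (748,220)). I'll hold a little longer, then let go gently.

```bash
python3 -m crank '[[[0,0,0],[0,0,0],0],[[0,0,0],[0,0,0],0],[[0,0,0],[0,0,0],0],[[0,0,0],[0,0,0],0],[[-0.8,0,0],[0,0,0],0]]'
python3 -m crank '[[[-0.8,0,0],[0,0,0],0],[[-0.8,0,0],[0,0,0],0],[[-0.8,0,0],[0,0,0],0],[[-0.8,0,0],[0,0,0],0],[[-0.8,0,0],[0,0,0],0]]'
python3 -m crank '[[[-2,0,0],[0,0,0],0],[[-3,0,0],[0,0,0],0],[[-3,0,0],[0,0,0],0],[[-2,0,0],[0,0,0],0],[[0,0,0],[0,0,0],0]]'
python3 -m crank '[[[0,0,0],[0,0,0],0],[[0,0,0],[0,0,0],0],[[0,0,0],[0,0,0],0],[[0,0,0],[0,0,0],0]]'; python3 look.py 3
```

```text
t: 5.0
ee_pos: [508.7, -84.0, 115.6]
orientation: [-0.952, 1.353, 0.954]
ft_force: [-0.4, -0.0, 3.6]
width: 0.4
t: 5.62
ee_pos: [509.2, -84.1, 156.1]
orientation: [-0.953, 1.352, 0.953]
ft_force: [-0.0, -0.6, -0.0]
width: 0.7
t: 6.25
ee_pos: [509.9, -84.2, 256.9]
orientation: [-0.954, 1.35, 0.951]
ft_force: [0.5, -0.2, 0.1]
width: 0.3
t: 6.75
ee_pos: [509.2, -84.1, 255.2]
orientation: [-0.953, 1.353, 0.954]
ft_force: [-0.1, -0.5, 0.7]
width: 0.6
6.85 [509.29062327 -84.10667051 255.48838453] [0.37526656 0.19885488 1.02385504]
```

View pics/l3.png

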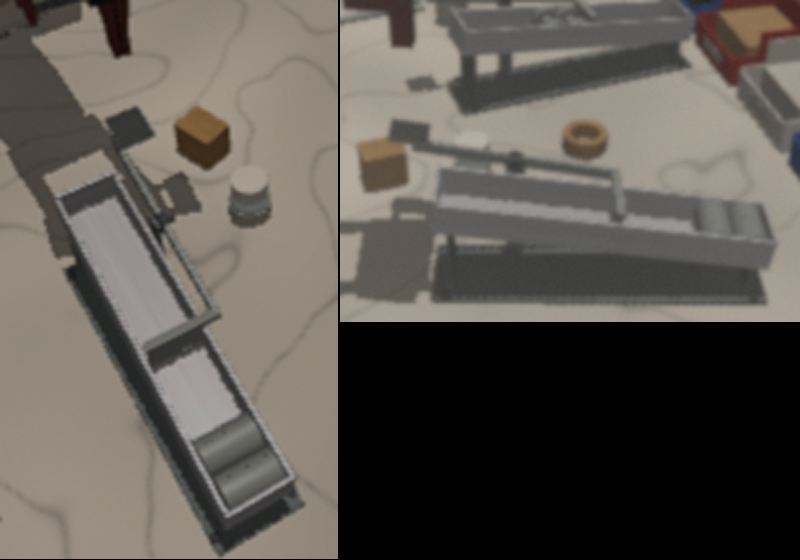

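The gate is down, the lever is back at its starting tilt, both sleeves are at rest in the pocket and the tool is clear. I'm handing in.

```bash
python3 -c "
from workcell import *
print(close_job())"
```

```text
the job is handed in; nothing more can be done
None
```

I pressed the plate of the sleeves' rack down to about 41 mm below rest (about 0.36 rad by geometry) with the closed fingertips. I held it there until both sleeves had rolled into the pocket, then let go and raised the tool clear. The job was handed in at about 7 s, and no verdict was reported.

- **Sleeves and gate:** The last pictures show both sleeves lying against the end wall. The gate is shut behind them and the lever is back at its starting tilt.
- **Everything else:** The spools, the carton, the jar and the tape look undisturbed in those pictures. The screwdriver, wrench, can and long carton were outside most of that view, but the tool never went near them.
- **Readings:** Force was about 4 to 5.5 N while holding the plate, as expected for the spring. The force reading did not show the first contact (it stayed within noise), so I confirmed that from the picture instead. Nothing else disagreed.
- **Not measured:** I judged the final lever angle and the sleeves' rest only by eye.

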